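# Pull the fume extractor's main filter for inspection

### The arm

A 6-joint arm with a two-finger parallel gripper is mounted at the origin on the work surface. World frame = base frame: x ahead of the robot, y to its left, z up, the work surface at z = 0. Lengths are in m, angles in degrees, forces in N, time in s.
With the tool pointing down it reaches from about 0.35 to 0.875 m from the base axis. Payload 4.2 kg.
Tool frame: the origin (TCP) lies at the very end of the fingers, on their centre line; the grasp point (between the pads) lies 19 mm behind it (tcp_to_grasp is the z of the grasp point in the tool frame, in m); z points along the fingers, y is the direction in which the jaws open and shut (so a half turn about z gives the same grasp; the last joint's range is limited). The gripper opens to 87 mm and grips with 3 to 60 N. Pads are 19 mm wide; open, the fingers measure 117 mm over their backs; the gripper's body (75 mm by 190 mm) begins 51 mm behind the grasp point.
Start: joints at [-56.23, 22.042, 0.453, 0, -68.411, -14.817], TCP at [0.203, -0.591, 0.223] pointing down, gripper open.
Joint ranges: [-179.83, 179.83], [-69.29, 118.12], [-61.27, 80.66], [-181.25, 117.63], [-171.15, -9.14], [-177.46, 177.46]. Speed limits (degrees/s): [159.86, 159.86, 180, 180, 180, 180].

### API

Orientations are given as a 3x3 rotation matrix whose columns are the frame's x, y, z axes.
In Python, from station import sense, capture, camera_params, finish_job, tcp_to_grasp gives the robot as it stands.
- The arm moves only by the shell command python3 -m inch 'ROWS'. ROWS is JSON, a list of rows, each an object of numbers: "jaw": the closure in counts, from 0 (fully open) to 255 (shut); "x", "y", "z": the shift along the world's x, y, z normalised to -1 to 1, where 1 is 0.06 m; "ax", "ay", "az": the turn, a rotation vector about the world's x, y, z normalised to -1 to 1, where 1 is 10 degrees. A call has 1 to 12 rows; each row shifts and turns the pose as measured when the row begins; what a row does not reach is not made up. A row lasts 1/8 s, in which the tool goes at most 62.5 mm and 10.7 degrees, less where a joint would pass 70% of its speed; a pose out of reach is approached as far as the arm can. A call with a number of a shift or a turn outside -1 to 1 is refused whole. A call with a gripper value outside its range is refused whole. The fingers move at their own pace and stop on an object; the grip force is fixed at half the most. Time passes only in rows, so rows that do not move let the fingers close. It gives the time, the measured TCP pose, the force and the opening at its end, in the units of the state.
- sense(): the state, without advancing time (a new reading comes with each control period).
- capture(name): name is "scene" or "side" or "wrist"; returns the picture (384x512x3 uint8, red, green, blue); there is no depth.
- camera_params(name): a dict with "vfov" (degrees; the focal length in pixels is half the picture's height over the tangent of half this angle, whatever the lens; pixels are square), "cx", "cy" (the principal point, pixels), "R" (3x3) and "t" (3): a world point X has camera coordinates R X + t. Camera axes: x right, y down, z forward; pixel columns grow to the right and rows downward; lengths in m; the calibration is good to about 2 mm. The wrist camera is an equidistant fisheye: a pixel r from the principal point sees the ray r / f radians off the axis. A picture is of the moment at which its call begins: read the wrist's pose just before it. camera_params takes no time and is no camera call; for the wrist camera it gives the pose at the moment of the call.
- finish_job(): hands the job in, once; it reports no verdict.
The state is a dict: "time_s": time; "joints": joint angles; "joint_velocities": joint speeds; "effort": joint torques, N m; "tcp_pos": TCP position; "ee_rot": TCP orientation; "wrist_force": force on the tool from outside, world axes, zero at the start; "moment": the same for the moment, N m; "gripper_width": opening from 0.0 (shut) to 1.0 (fully open).
Only numpy, scipy, OpenCV 4.12 (cv2) and the standard library are available. Lean on these libraries where they do the work, as an engineer would, in place of code of your own. Each camera call takes 0.05 s, during which the arm holds its last target.

### The job

The bench fume extractor's new pre-filter is in, but its drawer was left open: push that drawer fully home until it clicks. Then swing the blue cover flap on top right up and leave it standing open, draw the filter cassette straight up out of its well by the orange grip, and bring it over the middle of the blue work mat. Finish while still holding it there in the gripper, still and upright, its underside about 10 cm or more above the mat; leave the solder spool, tip cleaner, flux jar and opened phone alone.

Things in the scene. Friction and masses are not known exactly. Their poses are not given: they have to be found in the camera images.
- fume_unit: bench fume extractor, a cream box 220 x 220 mm and 120 mm tall, fixed to the bench; origin at the centre of its underside on the bench. Its x axis points from the front (the louvred drawer front) to the back, z up. The front 90 mm of its top is a plain deck at 120 mm with a low control strip; behind that the closed flap rises to 165 mm, its grip bar to 205 mm.
- drawer (a joint): pre-filter drawer in the unit's front, metres it stands open: 0 = fully home, up to 0.10. Blue louvred front panel 206 mm wide, 16 to 112 mm above the bench, its face 116 mm from the unit's centre when home. Slides with 1 to 2 N; a spring catch resists with up to about 10 N from 11 mm, and past 5 mm draws and holds the drawer at 0. Stopped short of that, it is pushed back out to about 11 mm.
- drawer_pull (a point): middle of the drawer's steel bar handle: a round horizontal bar about 10 mm thick and 90 mm long across the unit (along its y), 35 mm in front of the drawer panel, 88 mm above the bench. It moves with the drawer.
- flap (a joint): angle of the domed blue cover flap on the unit's top, rad: 0 = shut, up to 1.8 (past upright, leaning back). Flap 110 mm long (hinge to front edge), 190 mm wide, 45 mm high with skirts all round. A friction hinge keeps it where it is left; about 3 N at the grip bar lifts it.
- flap_hinge (a point): middle of the flap's hinge line, which runs along the unit's y axis; 95 mm behind the unit's centre, 120 mm above the bench.
- flap_grip (a point): centre of the flap's black grip: a round bar 36 mm long (along the hinge line, the unit's y) and 20 mm in diameter on an 11 mm stalk, its centre 30 mm above the flap's top face; with the flap shut it lies 90 mm in front of the hinge line and 75 mm above it (195 mm above the bench). It moves with the flap.
- cassette_center (a point): filter cassette, hidden under the flap at the start: white frame, dark faces, 30 mm thick (its x), 150 wide (y), 95 tall below a 44 x 166 x 6 mm collar resting on the deck round the 34 x 154 mm well; 0.25 to 0.4 kg. This point: its centre, 50 mm above its underside, z up. In the well its axes match the unit's, 40 mm behind the unit's centre; it leaves the well after rising 95 mm.
- cassette_grip (a point): middle of the orange grip fin on the cassette's top: 12 mm thick (cassette x), 70 mm wide (y), 32 mm tall, standing on the collar; this point is 16 mm above the collar, 67 mm above cassette_center and 117 mm above the cassette's underside. In the well it is 142 mm above the bench; with the flap up it stands free above the deck.
- mat: blue silicone work mat lying flat on the bench in front of the unit, 300 x 220 mm and 3 mm thick, fixed; origin at its centre on the bench.
- solder_spool: bystander: green and silver solder spool standing upright, 60 mm diameter, 45 mm tall; origin under its centre.
- tip_cleaner: bystander: round brass soldering-tip cleaner, 80 mm diameter, 66 mm tall; origin under its centre.
- flux_jar: bystander: white jar with blue cap, 52 mm diameter, 50 mm tall; origin under its centre.
- open_phone: bystander: opened phone lying flat, 74 x 150 x 8 mm; origin under its centre.

How it is judged (in metres and radians):
On the way, in this order (a step that is already met when the one before it is completed fails the run):
1. the pre-filter drawer is seated fully home, the flap still shut (value of joint drawer below 0.003 m and value of joint flap below 0.15 rad), for 0.2 s.
2. the flap is swung up to at least 1.3 rad (value of joint flap above 1.3 rad), for 0.2 s.
3. the cassette is drawn up clear of the housing, held in the fingers (z of cassette_center in the frame of fume_unit above 0.175 m and contact force between the fingers and cassette above 1 N), for 0.1 s.
At the end, for the whole second after the job is handed in: Cassette held still in the fingers, touching neither mat nor unit, upright within 0.2 rad, its centre within 50 mm of the mat's centre seen from above, its underside over 70 mm above the mat; drawer under 3 mm open; flap open over 1.3 rad (horizontal distance between cassette_center and mat below 0.05 m and height (world z) of cassette_center above 0.123 m and angle between cassette_center's own z axis and vertical below 0.2 rad and linear speed of cassette below 0.03 m/s and contact force between the fingers and cassette above 1 N and contact force between cassette and mat below 0.1 N and contact force between cassette and fume_unit below 0.1 N and value of joint drawer below 0.003 m and value of joint flap above 1.3 rad); the arm keeps its last pose, push and grip.
It fails at once if the solder spool is shifted by more than 20 mm (distance of solder_spool from where it was at the start of the episode above 0.02 m).
It fails at once if the tip cleaner is shifted by more than 20 mm (distance of tip_cleaner from where it was at the start of the episode above 0.02 m).
It fails at once if the flux jar is shifted by more than 20 mm (distance of flux_jar from where it was at the start of the episode above 0.02 m).
It fails at once if the opened phone is shifted by more than 20 mm (distance of open_phone from where it was at the start of the episode above 0.02 m).
It fails at once if the cassette is tipped by more than 0.5 rad (angle between cassette_center's own z axis and vertical above 0.5 rad).
It also fails if it takes over 69 s, if anything falls off the work surface, if the arm or the gripper's body presses on something with over 40 N, if the wrist force passes 120 N, or if a joint passes its speed limit or range.

## Working session

There is one attempt and no reset: what is moved stays moved. The work goes in short steps, Python scripts to look and compute and a shell command to move; the robot and the scene stay as the last step left them, time stands still between calls to the robot, and variables do not carry over. Pictures are saved under pics/ and viewed, and the job is handed in when it is done.

```bash
ls; mkdir -p pics; python3 - <<'E'
from station import sense,capture,camera_params,tcp_to_grasp
import cv2,numpy as np
s=sense(); print(s, tcp_to_grasp)
for n in("scene","side","wrist"):
    print(n,camera_params(n))
    cv2.imwrite(f"pics/{n}0.png",cv2.cvtColor(capture(n),cv2.COLOR_RGB2BGR))
E
```

```text
pics
{'time_s': 0.0, 'joints': array([-5.62295778e+01,  2.20915569e+01,  3.79113170e-01, -2.88781148e-02,
       -6.84112785e+01, -1.48161063e+01]), 'joint_velocities': array([ 0.03233779, -0.0827307 , -0.12670633,  0.07041979, -0.05798352,
       -0.02185815]), 'effort': array([-2.32999926e-03, -3.90669751e+01,  1.87406784e+01,  4.21986759e+00,
        1.10488528e-02, -2.11408692e-04]), 'tcp_pos': array([ 0.20282254, -0.59053193,  0.22144696]), 'ee_rot': array([[-9.45838207e-01, -3.24637380e-01, -8.10706193e-04],
       [-3.24638377e-01,  9.45835979e-01,  2.05548923e-03],
       [ 9.95064467e-05,  2.20734659e-03, -9.99997559e-01]]), 'wrist_force': array([0.35154682, 0.2154077 , 0.59164689]), 'moment': array([ 0.00231592, -0.00302074,  0.00922341]), 'gripper_width': 1.0015190105325373} -0.0187
scene {'vfov': 53.17519401632075, 'cx': 255.02446047107088, 'cy': 192.22278858081438, 'R': array([[-0.20406902,  0.97878193, -0.01848686],
       [ 0.72709414,  0.138895  , -0.67234091],
       [-0.6555074 , -0.15064564, -0.74001077]]), 't': array([ 0.17539741, -0.32405959,  1.81936351])}
side {'vfov': 53.86039194672931, 'cx': 255.697823593223, 'cy': 193.51379287555946, 'R': array([[ 0.92974005, -0.36761649,  0.02101301],
       [-0.22564771, -0.6139238 , -0.75642625],
       [ 0.29097515,  0.69853825, -0.65374137]]), 't': array([-0.56491609,  0.19769403,  1.47093   ])}
wrist {'vfov': 65.70646984690485, 'cx': 256.63060501433375, 'cy': 193.54603671032515, 'R': array([[-0.32352415,  0.94621891,  0.00137483],
       [ 0.91328906,  0.31188438,  0.26197562],
       [ 0.2474575 ,  0.08601106, -0.96507351]]), 't': array([ 0.6252357 , -0.03238797,  0.38863181])}
```

View pics/scene0.png

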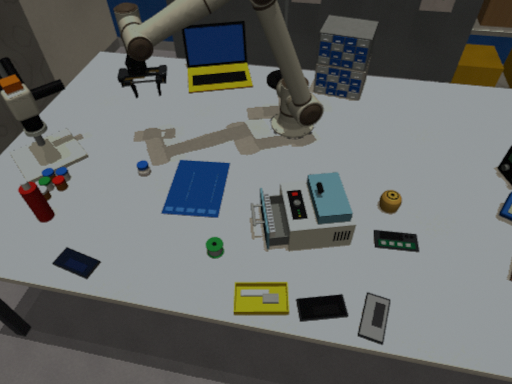

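View pics/side0.png

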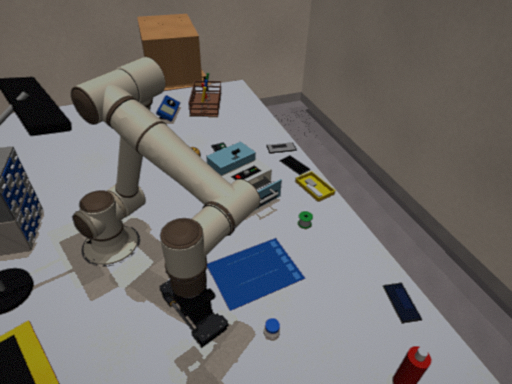

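View pics/wrist0.png

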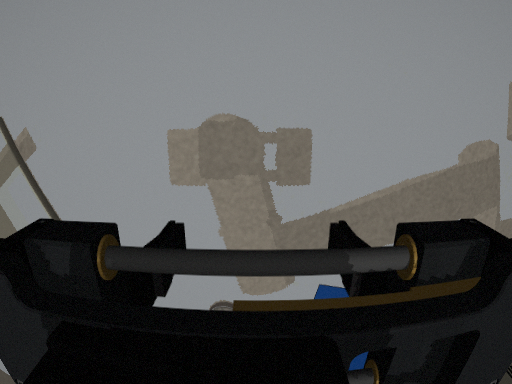

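```bash
cat > h.py <<'E'
import numpy as np,cv2
from station import *
def f(cp): return 192/np.tan(np.radians(cp['vfov']/2))
def ray(cp,u,v):
    d=np.array([(u-cp['cx'])/f(cp),(v-cp['cy'])/f(cp),1.])
    if cp.get('fish'):
        x=d[:2]; r=np.hypot(*x); d=np.array([*(x/r*np.sin(r)),np.cos(r)]) if r>0 else d
    R=np.array(cp['R']); return -R.T@np.array(cp['t']), R.T@d
def onz(cp,u,v,z):
    c,d=ray(cp,u,v); return c+d*(z-c[2])/d[2]
def proj(cp,X):
    q=np.array(cp['R'])@np.array(X)+cp['t']
    if cp.get('fish'):
        r=np.hypot(q[0],q[1]); th=np.arctan2(r,q[2]); return np.array([cp['cx'],cp['cy']])+f(cp)*th*q[:2]/r
    return np.array([cp['cx'],cp['cy']])+f(cp)*q[:2]/q[2]
def cam(n):
    cp=dict(camera_params(n)); cp['fish']=(n=='wrist'); return cp
def shot(n,name):
    cp=cam(n); im=cv2.cvtColor(capture(n),cv2.COLOR_RGB2BGR); cv2.imwrite(f'pics/{name}.png',im); return cp,im
E
python3 - <<'E'
import cv2
a=cv2.imread('pics/scene0.png');b=cv2.imread('pics/side0.png')
cv2.imwrite('pics/s_crop.png',cv2.resize(a[150:280,140:420],None,fx=2.85,fy=2.85,interpolation=cv2.INTER_CUBIC))
cv2.imwrite('pics/d_crop.png',cv2.resize(b[130:350,180:350],None,fx=2.7,fy=2.7,interpolation=cv2.INTER_CUBIC))
E
```

```text
(no output)
```

View pics/s_crop.png

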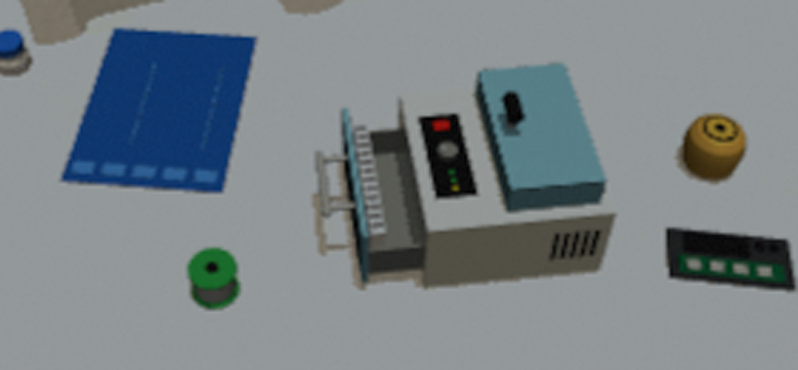

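View pics/d_crop.png

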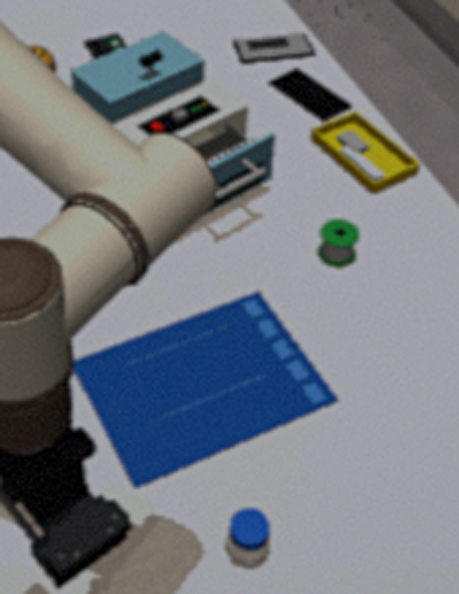

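```bash
python3 - <<'E'
from h import *
cp=cam('scene'); im=cv2.imread('pics/scene0.png'); hsv=cv2.cvtColor(im,cv2.COLOR_BGR2HSV)
C=lambda u,v:(u/2.85+140,v/2.85+150)
print('hsv flap',hsv[192,330],hsv[219,333],'mat',hsv[187,197])
# hand corners
for n,p,z in [('flapFL',(480,72),.165),('flapBL',(565,65),.165),('flapBR',(605,182),.165),('flapFR',(508,195),.165),
 ('deckFL',(401,97),.12),('deckFR',(422,226),.12),('deckBR',(613,213),.12),('bFR',(427,286),0),('bBR',(604,270),0),
 ('grip',(513,106),.195),('barL',(320,153),.088),('barR',(326,208),.088),('panTopL',(345,110),.112),('panTopR',(363,240),.112)]:
    print(n,onz(cp,*C(*p),z).round(4))
m=cv2.inRange(hsv,(105,150,60),(125,255,255)); m[:150]=0; m[220:]=0; m[:,:150]=0; m[:,240:]=0
m=cv2.morphologyEx(m,cv2.MORPH_CLOSE,np.ones((7,7)))
c=max(cv2.findContours(m,0,2)[0],key=cv2.contourArea); h=cv2.convexHull(c)
q=cv2.approxPolyDP(h,5,True)[:,0]; print(q)
P=np.array([onz(cp,*x,.003) for x in q]);print(P.round(4),P.mean(0)); print([np.linalg.norm(P[i]-P[i-1]).round(4) for i in range(len(P))])
for n,p,z in [('spool',(213,264),.045),('tip',(720,128),.066),('jar',(10,42),.05)]: print(n,onz(cp,*C(*p),z).round(3))
E
```

```text
hsv flap [ 96  91 135] [95 95 59] mat [107 225 109]
flapFL [0.493  0.1195 0.165 ]
flapBL [0.4611 0.2218 0.165 ]
flapBR [0.6411 0.2775 0.165 ]
flapFR [0.6805 0.1721 0.165 ]
deckFL [0.5111 0.0248 0.12  ]
deckFR [0.7079 0.081  0.12  ]
deckBR [0.6475 0.2943 0.12  ]
bFR [0.7076 0.0927 0.    ]
bBR [0.6423 0.3038 0.    ]
grip [0.5716 0.1644 0.195 ]
barL [ 0.5956 -0.0634  0.088 ]
barR [ 0.6793 -0.0381  0.088 ]
panTopL [ 0.5393 -0.0423  0.112 ]
panTopR [0.7345 0.0172 0.112 ]
[[181 160]
 [228 163]
 [217 216]
 [162 212]]
[[ 0.3399 -0.4355  0.003 ]
 [ 0.3205 -0.2305  0.003 ]
 [ 0.6098 -0.1986  0.003 ]
 [ 0.6308 -0.4107  0.003 ]] [ 0.47524909 -0.31882071  0.003     ]
[np.float64(0.292), np.float64(0.206), np.float64(0.291), np.float64(0.2132)]
spool [ 0.756 -0.162  0.045]
tip [0.438 0.433 0.066]
jar [ 0.442 -0.554  0.05 ]
```

The scene picture shows the unit at about (315,210) with its drawer open to the left. The mat is at (197,187), the spool at (215,247), the jar at (143,167) and the tip cleaner at (391,200). The sizes I get from the pixels match those given: the flap comes out about 0.19 × 0.11 m and the mat about 0.29 × 0.21 m.

- **Unit:** centre ≈ (0.576, 0.160), yaw ≈ 106°.
- **Drawer:** about 68 mm open, with the pull at ≈ (0.637, -0.051).

With the jaws along the unit's y axis, the tool can point down for every step, so I'll turn it that way and move in front of the drawer.

```bash
python3 -m inch '[{"z":0.5,"jaw":255,"az":0.8},{"x":0.67,"y":0.745,"az":0.8},{"x":0.67,"y":0.745,"az":0.8},{"x":0.67,"y":0.745,"az":0.8},{"x":0.67,"y":0.745,"az":0.8},{"x":0.67,"y":0.745,"az":0.8},{"x":0.67,"y":0.745,"az":0.8},{"x":0.67,"y":0.745,"az":0.8},{"x":0.67,"y":0.745,"az":0.8},{"x":0.67,"y":0.745,"az":0.8},{"x":0.67,"y":0.745,"az":0.8},{}]'
```

```text
$[0]: bad value
```

```bash
python3 -m inch '[{"jaw":255,"x":0,"y":0,"z":0.5,"ax":0,"ay":0,"az":0.8}]'
```

```text
time_s: 0.28
tcp_pos: [0.2022, -0.5891, 0.2488]
ee_rot: [[-0.89, -0.456, -0.004], [-0.456, 0.89, 0.008], [-0.0, 0.009, -1.0]]
wrist_force: [0.1, -1.0, 0.3]
gripper_width: 0.949
```

```bash
python3 -m inch '[{"jaw":255,"x":0.67,"y":0.745,"z":0,"ax":0,"ay":0,"az":0.8},{"jaw":255,"x":0.67,"y":0.745,"z":0,"ax":0,"ay":0,"az":0.8},{"jaw":255,"x":0.67,"y":0.745,"z":0,"ax":0,"ay":0,"az":0.8},{"jaw":255,"x":0.67,"y":0.745,"z":0,"ax":0,"ay":0,"az":0.8},{"jaw":255,"x":0.67,"y":0.745,"z":0,"ax":0,"ay":0,"az":0.8},{"jaw":255,"x":0.67,"y":0.745,"z":0,"ax":0,"ay":0,"az":0.8},{"jaw":255,"x":0.67,"y":0.745,"z":0,"ax":0,"ay":0,"az":0.8},{"jaw":255,"x":0.67,"y":0.745,"z":0,"ax":0,"ay":0,"az":0.8}]'
```

```text
time_s: 1.27
tcp_pos: [0.5289, -0.2229, 0.249]
ee_rot: [[0.05, -0.999, -0.006], [-0.999, -0.05, -0.001], [0.0, 0.006, -1.0]]
wrist_force: [0.7, -1.2, 0.2]
gripper_width: 0.061
```

```bash
python3 -m inch '[{"jaw":255,"x":0.67,"y":0.7,"z":0,"ax":0,"ay":0,"az":0.5},{"jaw":255,"x":0.67,"y":0.7,"z":0,"ax":0,"ay":0,"az":0.5},{"jaw":255,"x":0.5,"y":0.5,"z":0,"ax":0,"ay":0,"az":0.3},{"jaw":255,"x":0,"y":0,"z":0,"ax":0,"ay":0,"az":0}]'; python3 - <<'E'
from h import *
for n in('scene','side','wrist'):
    cp,im=shot(n,n+'1')
    import pickle; pickle.dump(cp,open(f'{n}1.pkl','wb'))
s=cv2.imread('pics/scene1.png')[150:280,140:420]; cv2.imwrite('pics/s1c.png',cv2.resize(s,None,fx=2.85,fy=2.85,interpolation=2))
E
```

```text
time_s: 1.78
tcp_pos: [0.6437, -0.1006, 0.2465]
ee_rot: [[0.286, -0.958, -0.009], [-0.958, -0.286, -0.002], [-0.001, 0.009, -1.0]]
wrist_force: [-0.4, -0.3, -0.3]
gripper_width: 0.01
```

View pics/wrist1.png

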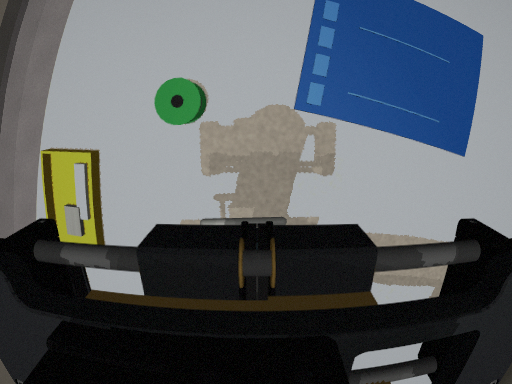

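View pics/s1c.png

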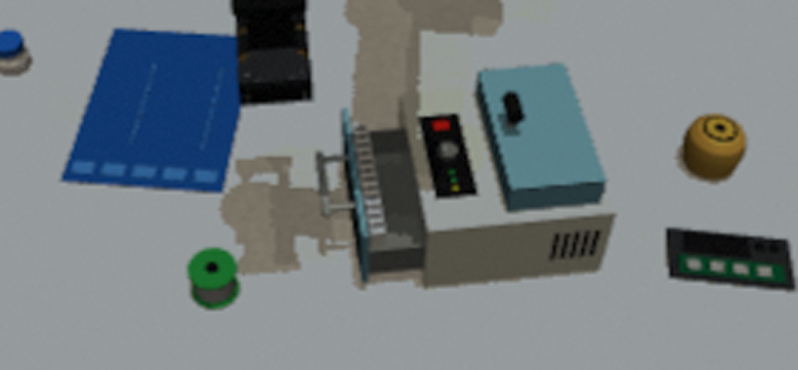

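View pics/side1.png

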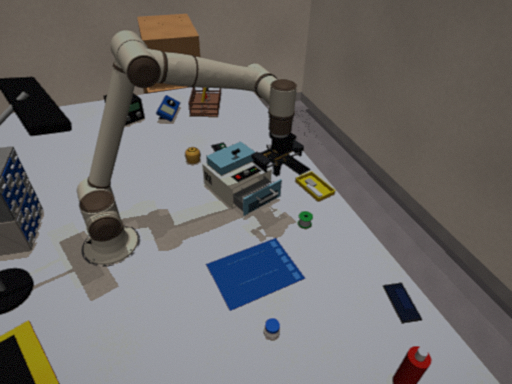

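The wrist view shows the steel bar handle at about (243,222), the mat at upper right and the spool at (180,101). The side view now shows the whole unit clear of the arm. I'll cross-check the positions with two views.

```bash
python3 - <<'E'
from h import *
import pickle
w=pickle.load(open('wrist1.pkl','rb')); sd=pickle.load(open('side1.pkl','rb'))
for n,p,z in [('barA',(201,222),.088),('barB',(286,220),.088),('spool',(177,101),.045)]: print(n,onz(w,*p,z).round(4))
im=cv2.imread('pics/wrist1.png'); hsv=cv2.cvtColor(im,cv2.COLOR_BGR2HSV)
m=cv2.inRange(hsv,(100,150,50),(125,255,255)); m[200:]=0
m=cv2.morphologyEx(m,cv2.MORPH_CLOSE,np.ones((9,9)))
c=max(cv2.findContours(m,0,2)[0],key=cv2.contourArea); print(cv2.approxPolyDP(cv2.convexHull(c),5,True)[:,0].tolist())
for q in [(296,109),(465,154),(482,36)]: print('mat',onz(w,*q,.003).round(4))
b=cv2.imread('pics/side1.png')
cv2.imwrite('pics/d1c.png',cv2.resize(b[130:230,180:310],None,fx=6,fy=6,interpolation=2))
# projected model in scene and side
yaw=np.radians(106.2);X=np.array([np.cos(yaw),np.sin(yaw),0]);Y=np.array([-X[1],X[0],0]);O=np.array([.576,.160,0]);Z=np.array([0,0,1])
for n in('scene','side'):
    cp=pickle.load(open(n+'1.pkl','rb')); im=cv2.imread(f'pics/{n}1.png')
    u0,v0,k=((140,150,2.85) if n=='scene' else (180,130,6)); 
    im=cv2.resize(im[150:280,140:420] if n=='scene' else im[130:230,180:310],None,fx=k,fy=k,interpolation=2)
    for p in [(-.11,.11,.12),(-.11,-.11,.12),(.11,-.11,.12),(.11,.11,.12),(-.11,-.11,0),(.11,-.11,0),(-.015,.095,.165),(-.015,-.095,.165),(.095,-.095,.165),(.095,.095,.165),(.005,0,.195),(-.219,.045,.088),(-.219,-.045,.088)]:
        q=proj(cp,O+p[0]*X+p[1]*Y+p[2]*Z); cv2.drawMarker(im,(int((q[0]-u0+.5)*k),int((q[1]-v0+.5)*k)),(255,0,255),0,9,1)
    cv2.imwrite(f'pics/{n}1m.png',im)
E
```

```text
barA [ 0.6891 -0.0382  0.088 ]
barB [ 0.5954 -0.0683  0.088 ]
spool [ 0.7603 -0.1637  0.045 ]
[[482, 35], [464, 155], [294, 108], [314, 0], [422, 0]]
mat [ 0.6118 -0.1959  0.003 ]
mat [ 0.3174 -0.2288  0.003 ]
mat [ 0.3409 -0.4394  0.003 ]
```

View pics/scene1m.png

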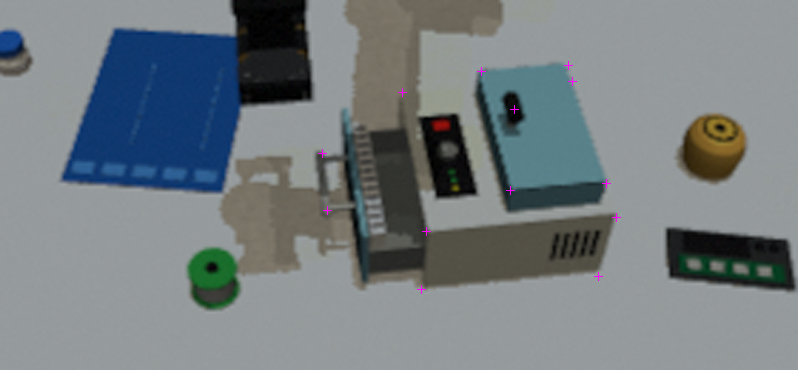

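View pics/side1m.png

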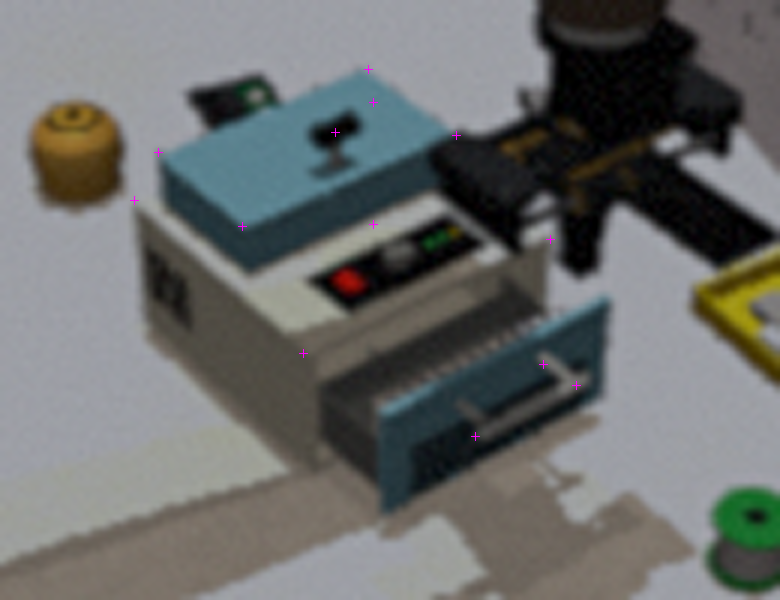

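The markers fit the unit to within about a pixel in both views, and the wrist rays put the bar middle at (0.642, -0.053) and the mat centre at (0.476, -0.318), so they agree too. I'll descend in front of the bar and then push.

```bash
python3 -m inch '[{"jaw":255,"x":0.1,"y":0.03,"z":-1,"ax":0,"ay":0,"az":0},{"jaw":255,"x":0,"y":0,"z":-1,"ax":0,"ay":0,"az":0},{"jaw":255,"x":0,"y":0,"z":-0.9,"ax":0,"ay":0,"az":0},{"jaw":255,"x":0,"y":0,"z":0,"ax":0,"ay":0,"az":0}]' && python3 -m inch '[{"jaw":255,"x":-0.14,"y":0.48,"z":0,"ax":0,"ay":0,"az":0},{"jaw":255,"x":-0.14,"y":0.48,"z":0,"ax":0,"ay":0,"az":0},{"jaw":255,"x":0,"y":0,"z":0,"ax":0,"ay":0,"az":0}]'
```

```text
time_s: 2.42
tcp_pos: [0.6451, -0.1073, 0.0742]
ee_rot: [[0.275, -0.961, -0.002], [-0.961, -0.275, -0.002], [0.002, 0.002, -1.0]]
wrist_force: [-0.7, -0.1, 0.5]
gripper_width: 0.005
time_s: 2.8
tcp_pos: [0.6317, -0.0527, 0.0831]
ee_rot: [[0.272, -0.962, 0.01], [-0.962, -0.272, -0.005], [0.007, -0.009, -1.0]]
wrist_force: [-0.7, 0.8, 0.1]
gripper_width: 0.005
```

```bash
python3 -m inch '[{"jaw":255,"x":-0.05,"y":0.16,"z":-0.2,"ax":0,"ay":0,"az":0},{"jaw":255,"x":-0.08,"y":0.24,"z":-0.1,"ax":0,"ay":0,"az":0},{"jaw":255,"x":0,"y":0,"z":0,"ax":0,"ay":0,"az":0}]'; python3 - <<'E'
from h import *
shot('side','side2');b=cv2.imread('pics/side2.png')
cv2.imwrite('pics/d2c.png',cv2.resize(b[130:230,180:310],None,fx=6,fy=6,interpolation=2))
E
```

```text
time_s: 3.18
tcp_pos: [0.6259, -0.0294, 0.0685]
ee_rot: [[0.27, -0.963, 0.018], [-0.963, -0.27, -0.005], [0.009, -0.016, -1.0]]
wrist_force: [0.7, -0.9, -1.0]
gripper_width: 0.003
```

View pics/d2c.png

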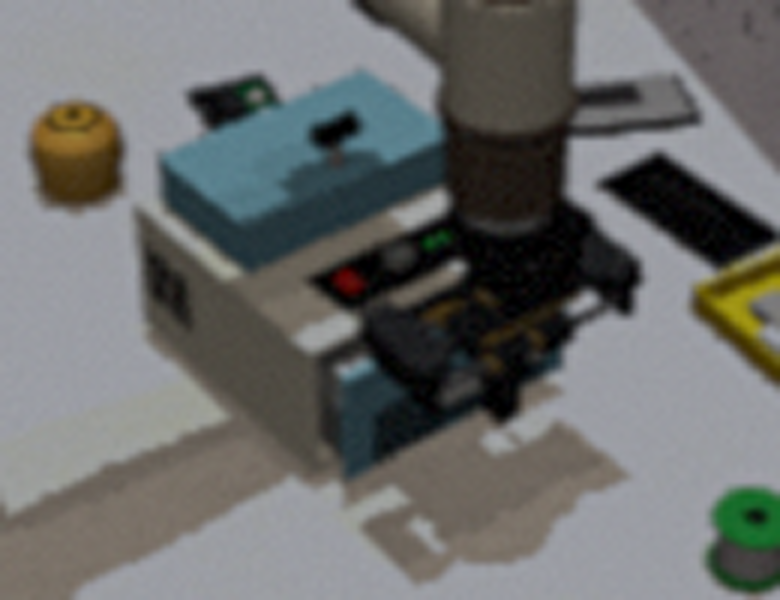

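The side view shows the drawer about 30 mm open, with the closed fingers on the bar. I'll keep pushing.

```bash
python3 -m inch '[{"jaw":255,"x":-0.08,"y":0.26,"z":-0.05,"ax":0,"ay":-0.1,"az":0},{"jaw":255,"x":-0.04,"y":0.13,"z":0,"ax":0,"ay":0,"az":0},{"jaw":255,"x":0,"y":0,"z":0,"ax":0,"ay":0,"az":0}]';python3 -m inch '[{"jaw":255,"x":-0.05,"y":0.17,"z":0,"ax":0,"ay":0,"az":0},{"jaw":255,"x":-0.05,"y":0.17,"z":0,"ax":0,"ay":0,"az":0}]'
```

```text
time_s: 3.6
tcp_pos: [0.6202, -0.009, 0.0657]
ee_rot: [[0.269, -0.962, 0.037], [-0.963, -0.269, -0.008], [0.018, -0.033, -0.999]]
wrist_force: [-0.1, 0.0, -0.3]
gripper_width: 0.008
time_s: 3.85
tcp_pos: [0.6179, -0.0018, 0.0662]
ee_rot: [[0.272, -0.962, 0.039], [-0.962, -0.273, -0.027], [0.037, -0.031, -0.999]]
wrist_force: [23.4, -60.4, -14.7]
gripper_width: 0.004
```

```bash
python3 -m inch '[{"jaw":255,"x":0.1,"y":-0.35,"z":0,"ax":0.15,"ay":0.2,"az":0},{"jaw":255,"x":0.15,"y":-0.5,"z":0,"ax":0,"ay":0,"az":0},{"jaw":255,"x":0,"y":0,"z":0.9,"ax":0,"ay":0,"az":0},{"jaw":255,"x":0,"y":0,"z":1,"ax":0,"ay":0,"az":0},{"jaw":255,"x":0,"y":0,"z":1,"ax":0,"ay":0,"az":0},{"jaw":0,"x":0,"y":0,"z":0,"ax":0,"ay":0,"az":0}]'; python3 - <<'E'
from h import *
shot('side','side3');b=cv2.imread('pics/side3.png')
cv2.imwrite('pics/d3c.png',cv2.resize(b[110:230,180:310],None,fx=5,fy=5,interpolation=2))
cp,b=shot('scene','scene3')
cv2.imwrite('pics/s3c.png',cv2.resize(b[150:280,140:420],None,fx=2.85,fy=2.85,interpolation=2))
E
```

```text
time_s: 4.6
tcp_pos: [0.6313, -0.0563, 0.2425]
ee_rot: [[0.268, -0.963, -0.003], [-0.963, -0.268, -0.001], [-0.0, 0.003, -1.0]]
wrist_force: [0.0, 0.4, -0.2]
gripper_width: 0.055
```

View pics/d3c.png

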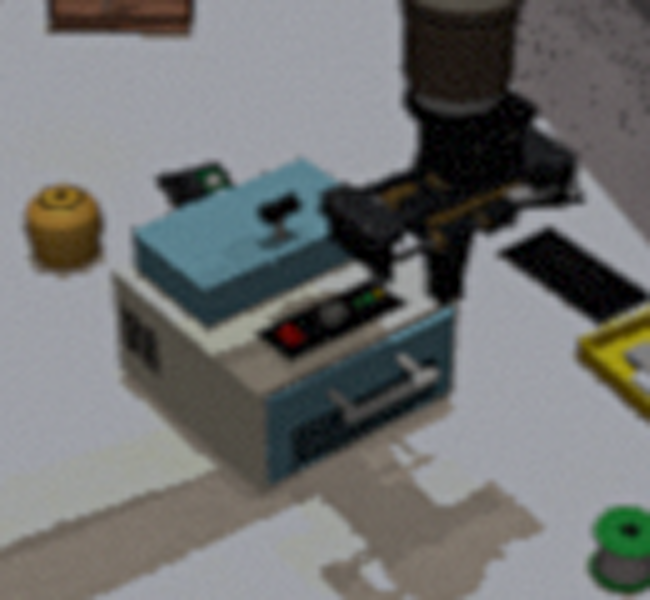

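View pics/s3c.png

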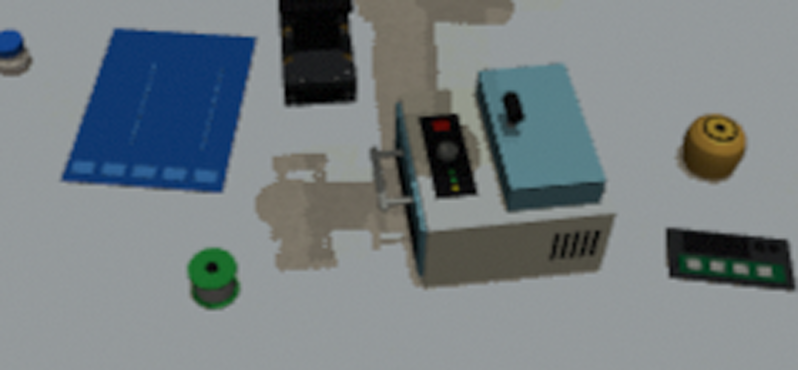

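```bash
python3 - <<'E'
from h import *
sc=cam('scene');sd=cam('side')
O=np.array([.576,.160,0]);yaw=np.radians(106.2);X=np.array([np.cos(yaw),np.sin(yaw),0]);Y=np.array([-X[1],X[0],0])
C=lambda u,v:((u+.0)/2.85+140,v/2.85+150)
D=lambda u,v:(u/5+180,v/5+110)
def rel(p): d=p-O; return np.array([d@X,d@Y,p[2]]).round(4)
for p in [(374,151),(382,201)]: print('bar sc',rel(onz(sc,*C(*p),.088)))
for p in [(350,410),(432,376)]: print('bar sd',rel(onz(sd,*D(*p),.088)))
for n,cp,F,im,roi in (('scene',sc,2.85,cv2.imread('pics/scene3.png'),(178,180,195,205)),('side',sd,5,cv2.imread('pics/side3.png'),(140,228,162,244))):
    y0,x0,y1,x1=roi; 
    if n=='scene': y0,x0,y1,x1=178,312,200,330
    g=im[y0:y1,x0:x1].max(2); m=(g<50); ys,xs=np.nonzero(m); print(n,g.min(),m.sum(),xs.mean()+x0,ys.mean()+y0,xs.min()+x0,xs.max()+x0,ys.min()+y0,ys.max()+y0)
# two-ray triangulation of grip centre by eye: scene crop (513,103) bar ; side crop (279,208)
a=ray(sc,*C(513,103)); b=ray(sd,*D(279,208))
A=np.array([a[1],-b[1]]).T; t=np.linalg.lstsq(A,b[0]-a[0],rcond=None)[0]
p,q=a[0]+a[1]*t[0],b[0]+b[1]*t[1]; print(p,q,rel((p+q)/2))
E
```

```text
bar sc [-0.1522  0.0405  0.088 ]
bar sc [-0.1509 -0.0395  0.088 ]
bar sd [-0.1467  0.0347  0.088 ]
bar sd [-0.1527 -0.0492  0.088 ]
scene 2 61 318.55737704918033 189.04918032786884 312 323 183 199
side 0 25 235.64 151.48 232 239 149 154
[0.57178471 0.16385945 0.2002026 ] [0.57485178 0.16064197 0.19720804] [0.0029 0.0019 0.1987]
```

The drawer bar now sits at unit x = -0.1515, against -0.151 when home, so the drawer is seated. Next I'll move over the flap grip with the jaws open.

```bash
python3 -m inch '[{"jaw":0,"x":0,"y":0,"z":0.5,"ax":0,"ay":0,"az":0},{"jaw":0,"x":-0.235,"y":0.9,"z":0.05,"ax":0,"ay":0,"az":0},{"jaw":0,"x":-0.235,"y":0.9,"z":0.0,"ax":0,"ay":0,"az":0},{"jaw":0,"x":-0.235,"y":0.9,"z":0.0,"ax":0,"ay":0,"az":0},{"jaw":0,"x":-0.235,"y":0.9,"z":0.0,"ax":0,"ay":0,"az":0},{"jaw":0,"x":0,"y":0,"z":0,"ax":0,"ay":0,"az":0}]'
```

```text
time_s: 5.45
tcp_pos: [0.5641, 0.1663, 0.2557]
ee_rot: [[0.265, -0.964, -0.039], [-0.964, -0.265, -0.005], [-0.006, 0.039, -0.999]]
wrist_force: [0.6, -0.0, -0.3]
gripper_width: 0.812
```

```bash
python3 -m inch '[{"jaw":0,"x":0.18,"y":-0.03,"z":-0.3,"ax":0,"ay":-0.22,"az":0.03},{"jaw":0,"x":0,"y":0,"z":0,"ax":0,"ay":0,"az":0}]'; python3 - <<'E'
from h import *
s=sense();print(s['tcp_pos'],s['ee_rot'][:,2])
cp,b=shot('scene','scene4')
a=cv2.resize(b[130:260,270:380],None,fx=4.5,fy=4.5,interpolation=2)
cp,b=shot('side','side4')
c=cv2.resize(b[90:220,190:280],None,fx=4.5,fy=4.5,interpolation=2)
cv2.imwrite('pics/c4.png',np.hstack([a[:, :400],c[:,:400]]))
E
```

```text
time_s: 5.7
tcp_pos: [0.5734, 0.1645, 0.2338]
ee_rot: [[0.271, -0.963, -0.006], [-0.963, -0.271, -0.008], [0.006, 0.008, -1.0]]
wrist_force: [0.1, -1.0, -0.2]
gripper_width: 0.978
[0.57340723 0.16447866 0.23375452] [-0.00644037 -0.00789425 -0.9999481 ]
```

View pics/c4.png

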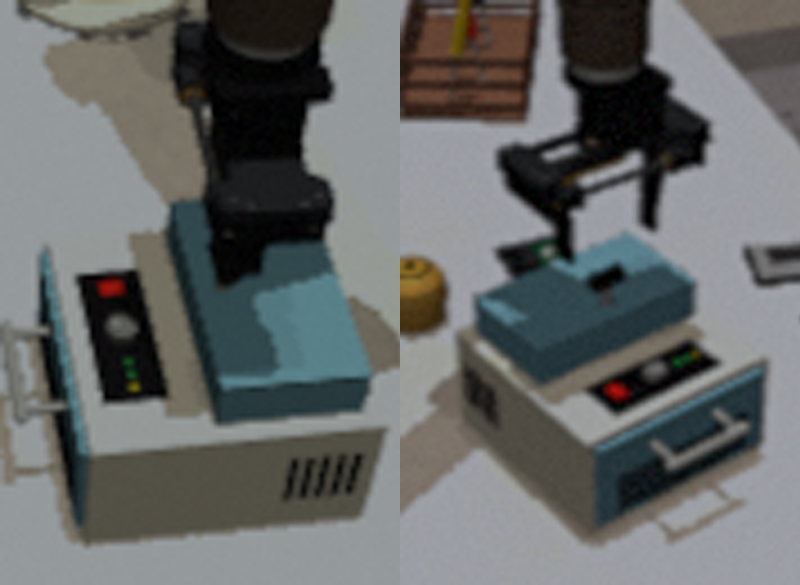

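The side view shows the open fingers straddling the black grip at about (605,280), centred on it. I'll go down 50 mm and close.

```bash
python3 -m inch '[{"jaw":0,"x":0.02,"y":0,"z":-0.45,"ax":0,"ay":0,"az":0},{"jaw":0,"x":0,"y":0,"z":-0.37,"ax":0,"ay":0,"az":0},{"jaw":0,"x":0,"y":0,"z":0,"ax":0,"ay":0,"az":0}]' && python3 -m inch '[{"jaw":255,"x":0,"y":0,"z":0,"ax":0,"ay":0,"az":0},{"jaw":255,"x":0,"y":0,"z":0,"ax":0,"ay":0,"az":0},{"jaw":255,"x":0,"y":0,"z":0,"ax":0,"ay":0,"az":0},{"jaw":255,"x":0,"y":0,"z":0,"ax":0,"ay":0,"az":0},{"jaw":255,"x":0,"y":0,"z":0,"ax":0,"ay":0,"az":0},{"jaw":255,"x":0,"y":0,"z":0,"ax":0,"ay":0,"az":0}]'; python3 - <<'E'
from h import *
cp,b=shot('scene','scene5')
a=cv2.resize(b[130:260,270:380],None,fx=4.5,fy=4.5,interpolation=2)
cp,b=shot('side','side5')
c=cv2.resize(b[90:220,190:280],None,fx=4.5,fy=4.5,interpolation=2)
cv2.imwrite('pics/c5.png',np.hstack([a[:, :400],c[:,:400]]))
E
```

```text
time_s: 6.18
tcp_pos: [0.5776, 0.1633, 0.1883]
ee_rot: [[0.268, -0.963, 0.001], [-0.963, -0.268, -0.005], [0.005, 0.001, -1.0]]
wrist_force: [-0.1, 0.5, 0.1]
gripper_width: 1.0
time_s: 6.92
tcp_pos: [0.5737, 0.1617, 0.1921]
ee_rot: [[0.267, -0.964, -0.008], [-0.964, -0.267, -0.007], [0.005, 0.009, -1.0]]
wrist_force: [-7.5, 1.2, 5.9]
gripper_width: 0.408
```

View pics/c5.png

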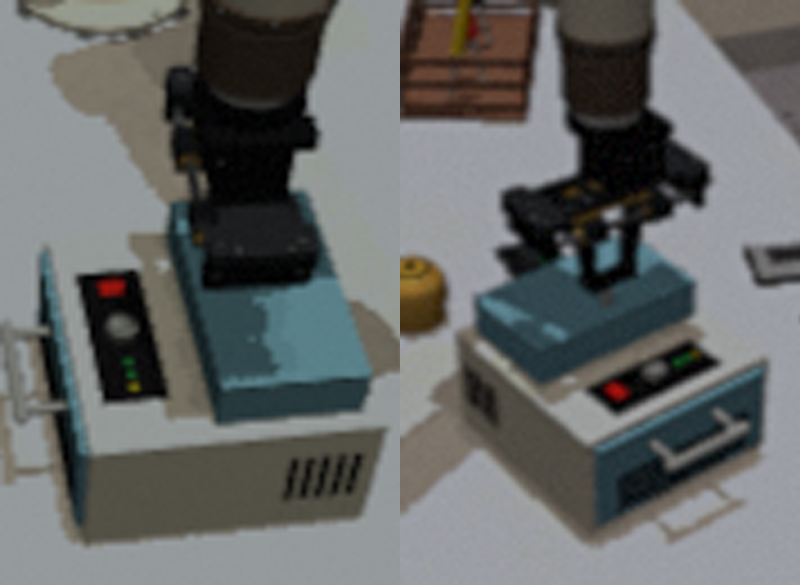

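The jaws stopped at 35.5 mm, so they hold the 36 mm bar. But the tip drifted up to 192 mm, only 3 mm below the bar's centre, so I'll regrip lower.

```bash
python3 -m inch '[{"jaw":100,"x":-0.03,"y":0.03,"z":-0.12,"ax":0,"ay":0,"az":0},{"jaw":100,"x":0,"y":0,"z":-0.05,"ax":0,"ay":0,"az":0},{"jaw":100,"x":0,"y":0,"z":-0.05,"ax":0,"ay":0,"az":0}]'
```

```text
time_s: 7.4
tcp_pos: [0.5721, 0.1639, 0.1793]
ee_rot: [[0.268, -0.963, -0.006], [-0.963, -0.268, -0.007], [0.005, 0.007, -1.0]]
wrist_force: [-0.2, 0.0, -0.4]
gripper_width: 0.59
```

```bash
python3 -m inch '[{"jaw":255,"x":0,"y":0,"z":0,"ax":0,"ay":0,"az":0},{"jaw":255,"x":0,"y":0,"z":0,"ax":0,"ay":0,"az":0},{"jaw":255,"x":0,"y":0,"z":0,"ax":0,"ay":0,"az":0},{"jaw":255,"x":0,"y":0,"z":0,"ax":0,"ay":0,"az":0}]'
```

```text
time_s: 7.9
tcp_pos: [0.5729, 0.164, 0.1788]
ee_rot: [[0.269, -0.963, -0.005], [-0.963, -0.269, -0.007], [0.005, 0.007, -1.0]]
wrist_force: [-0.0, 0.3, -0.6]
gripper_width: 0.411
```

```bash
python3 -m inch '[{"jaw":255,"x":-0.07,"y":0.24,"z":0.24,"ax":0,"ay":0,"az":0},{"jaw":255,"x":-0.08,"y":0.27,"z":0.2,"ax":0,"ay":0,"az":0},{"jaw":255,"x":-0.085,"y":0.3,"z":0.15,"ax":0,"ay":0,"az":0}]'
```

```text
time_s: 8.28
tcp_pos: [0.5578, 0.2109, 0.2131]
ee_rot: [[0.267, -0.964, -0.009], [-0.964, -0.267, -0.012], [0.01, 0.012, -1.0]]
wrist_force: [0.9, -2.4, -6.8]
gripper_width: 0.411
```

```bash
python3 -m inch '[{"jaw":255,"x":-0.09,"y":0.315,"z":0.09,"ax":0.04,"ay":-0.04,"az":0.04},{"jaw":255,"x":-0.095,"y":0.325,"z":0.03,"ax":0,"ay":0,"az":0},{"jaw":255,"x":-0.095,"y":0.325,"z":-0.03,"ax":0,"ay":0,"az":0}]'; python3 - <<'E'
from h import *
cp,b=shot('scene','scene6')
a=cv2.resize(b[130:260,270:380],None,fx=4.5,fy=4.5,interpolation=2)
cp,b=shot('side','side6')
c=cv2.resize(b[90:220,190:280],None,fx=4.5,fy=4.5,interpolation=2)
cv2.imwrite('pics/c6.png',np.hstack([a[:, :400],c[:,:400]]))
E
```

```text
time_s: 8.65
tcp_pos: [0.5384, 0.2717, 0.219]
ee_rot: [[0.274, -0.962, -0.004], [-0.962, -0.274, -0.008], [0.006, 0.006, -1.0]]
wrist_force: [1.2, -5.9, -7.5]
gripper_width: 0.407
```

View pics/c6.png

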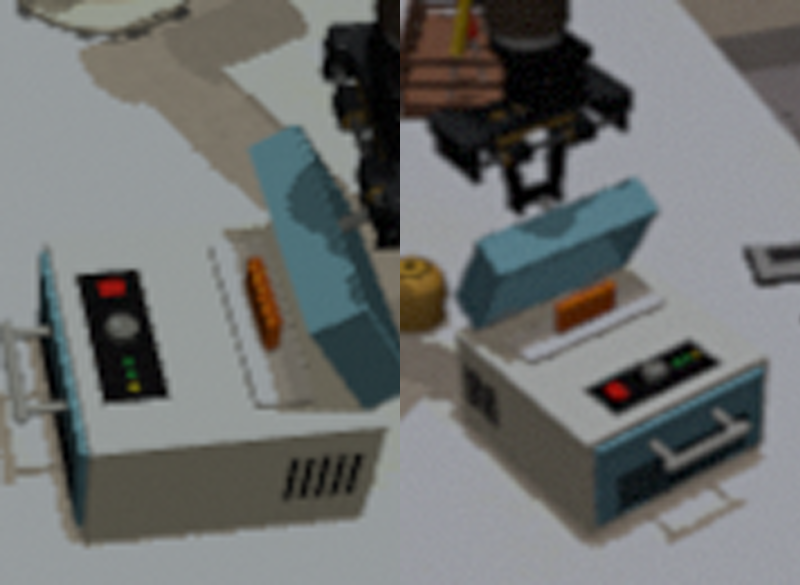

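The flap is about 60° up with the grip bar still in the fingers, and the orange fin is uncovered at about (265,300) in the left crop. I'll carry on round the arc.

```bash
python3 -m inch '[{"jaw":255,"x":-0.09,"y":0.315,"z":-0.09,"ax":0,"ay":0,"az":0},{"jaw":255,"x":-0.085,"y":0.295,"z":-0.15,"ax":0,"ay":0,"az":0},{"jaw":255,"x":-0.08,"y":0.27,"z":-0.2,"ax":0,"ay":0,"az":0},{"jaw":255,"x":-0.03,"y":0.09,"z":-0.1,"ax":0,"ay":0,"az":0}]'; python3 - <<'E'
from h import *
cp,b=shot('scene','scene7')
a=cv2.resize(b[130:260,270:380],None,fx=4.5,fy=4.5,interpolation=2)
cp,b=shot('side','side7')
c=cv2.resize(b[90:220,190:280],None,fx=4.5,fy=4.5,interpolation=2)
cv2.imwrite('pics/c7.png',np.hstack([a[:, :400],c[:,:400]]))
E
```

```text
time_s: 9.25
tcp_pos: [0.5189, 0.3322, 0.1865]
ee_rot: [[0.276, -0.961, -0.007], [-0.961, -0.276, -0.009], [0.007, 0.009, -1.0]]
wrist_force: [-2.5, -3.1, 1.2]
gripper_width: 0.41
```

View pics/c7.png

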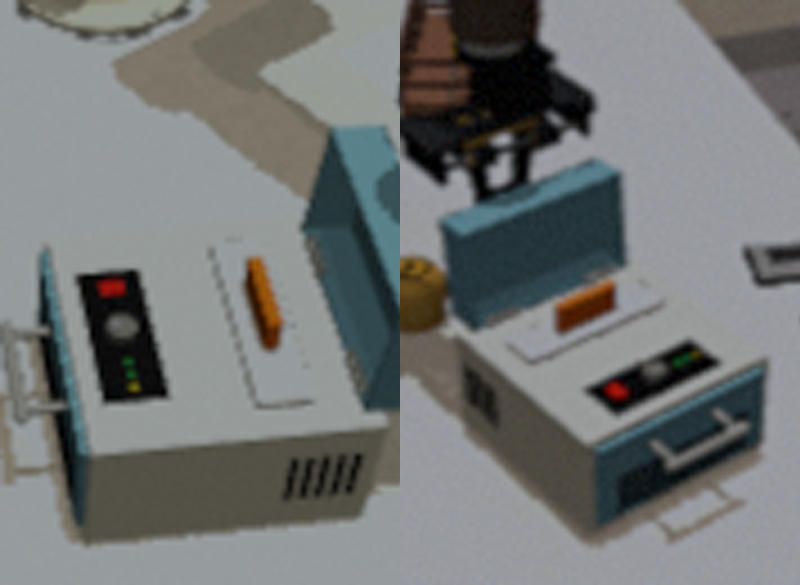

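By the tool's travel the flap stands at about 1.69 rad, which the pictures bear out, and the fin is exposed. I'll release, rise and go back over the fin.

```bash
python3 -m inch '[{"jaw":0,"x":0,"y":0,"z":0,"ax":0,"ay":0,"az":0},{"jaw":0,"x":0,"y":0,"z":0,"ax":0,"ay":0,"az":0},{"jaw":0,"x":0,"y":0,"z":0,"ax":0,"ay":0,"az":0},{"jaw":0,"x":0,"y":0,"z":0,"ax":0,"ay":0,"az":0},{"jaw":0,"x":0,"y":0,"z":0.4,"ax":0,"ay":0,"az":0},{"jaw":0,"x":0,"y":0,"z":0.9,"ax":0,"ay":0,"az":0},{"jaw":0,"x":0,"y":0,"z":0.6,"ax":0,"ay":0,"az":0}]' && python3 -m inch '[{"jaw":0,"x":0.25,"y":-0.75,"z":0,"ax":0,"ay":0,"az":0},{"jaw":0,"x":0.25,"y":-0.75,"z":0,"ax":0,"ay":0,"az":0},{"jaw":0,"x":0.25,"y":-0.7,"z":0,"ax":0,"ay":0,"az":0},{"jaw":0,"x":0,"y":0,"z":0,"ax":0,"ay":0,"az":0}]'; python3 - <<'E'
from h import *
cp,b=shot('scene','scene8')
a=cv2.resize(b[130:260,270:380],None,fx=4.5,fy=4.5,interpolation=2)
cp,b=shot('side','side8')
c=cv2.resize(b[90:220,190:280],None,fx=4.5,fy=4.5,interpolation=2)
cv2.imwrite('pics/c8.png',np.hstack([a[:, :400],c[:,:400]]))
# fin from scene7/side7
sc=cam('scene');sd=cam('side')
O=np.array([.576,.160,0]);yaw=np.radians(106.2);X=np.array([np.cos(yaw),np.sin(yaw),0]);Y=np.array([-X[1],X[0],0])
r=[]
for n,cp in(('scene7',sc),('side7',sd)):
    im=cv2.imread(f'pics/{n}.png');h=cv2.cvtColor(im,cv2.COLOR_BGR2HSV);m=cv2.inRange(h,(5,150,60),(18,255,255))
    if n=='scene7': roi=(slice(175,215),slice(315,340))
    else: roi=(slice(145,170),slice(220,245))
    z=np.zeros_like(m); z[roi]=m[roi]; ys,xs=np.nonzero(z); print(n,len(xs),xs.mean(),ys.mean(),xs.min(),xs.max(),ys.min(),ys.max()); r.append(ray(cp,xs.mean(),ys.mean()))
A=np.array([r[0][1],-r[1][1]]).T; t=np.linalg.lstsq(A,r[1][0]-r[0][0],rcond=None)[0]
p,q=r[0][0]+r[0][1]*t[0],r[1][0]+r[1][1]*t[1]; m=(p+q)/2; print(p,q,(m-O)@X,(m-O)@Y,m)
E
```

```text
time_s: 10.22
tcp_pos: [0.5198, 0.3326, 0.3013]
ee_rot: [[0.272, -0.962, -0.007], [-0.962, -0.272, -0.006], [0.003, 0.008, -1.0]]
wrist_force: [-0.3, 0.3, 0.2]
gripper_width: 0.992
time_s: 10.72
tcp_pos: [0.5673, 0.1985, 0.3066]
ee_rot: [[0.273, -0.962, 0.002], [-0.962, -0.273, 0.001], [-0.001, -0.002, -1.0]]
wrist_force: [0.7, -0.2, -0.7]
gripper_width: 1.001
scene7 68 328.4264705882353 196.64705882352942 325 331 188 206
side7 69 230.7391304347826 157.56521739130434 225 236 153 162
[0.56266103 0.19764033 0.14479181] [0.56311283 0.19716921 0.14435521] 0.03957799224766258 0.002156800241709898 [0.56288693 0.19740477 0.14457351]
```

View pics/c8.png

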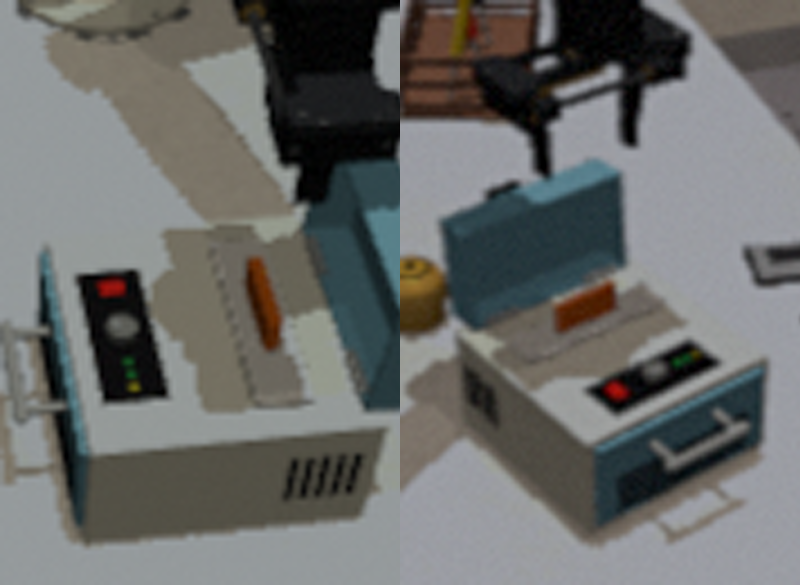

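Triangulating the fin gives (0.563, 0.1975, 0.1446), against a nominal (0.565, 0.198, 0.142). I'll descend in two stages.

```bash
python3 -m inch '[{"jaw":0,"x":-0.06,"y":0,"z":-0.9,"ax":0,"ay":0,"az":0.02},{"jaw":0,"x":0,"y":0,"z":-0.9,"ax":0,"ay":0,"az":0},{"jaw":0,"x":0,"y":0,"z":0,"ax":0,"ay":0,"az":0}]'; python3 - <<'E'
from h import *
cp,b=shot('scene','scene9')
a=cv2.resize(b[130:260,270:380],None,fx=4.5,fy=4.5,interpolation=2)
cp,b=shot('side','side9')
c=cv2.resize(b[90:220,190:280],None,fx=4.5,fy=4.5,interpolation=2)
cv2.imwrite('pics/c9.png',np.hstack([a[:, :400],c[:,:400]]))
E
```

```text
time_s: 11.2
tcp_pos: [0.5628, 0.2042, 0.1974]
ee_rot: [[0.283, -0.959, 0.005], [-0.959, -0.283, 0.004], [-0.003, -0.006, -1.0]]
wrist_force: [0.1, 0.1, -0.2]
gripper_width: 0.999
```

View pics/c9.png

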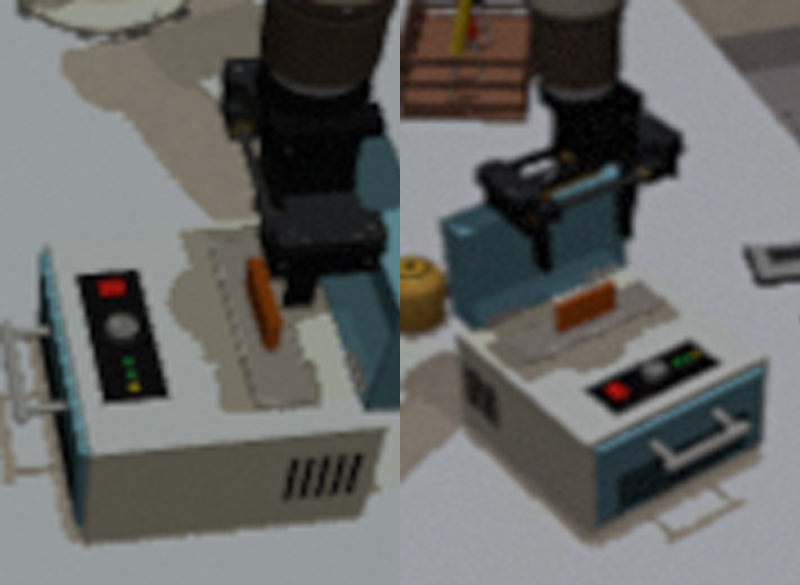

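```bash
python3 -m inch '[{"jaw":0,"x":0.01,"y":-0.12,"z":-0.5,"ax":0,"ay":0,"az":0},{"jaw":0,"x":0,"y":-0.04,"z":-0.25,"ax":0,"ay":0,"az":0},{"jaw":0,"x":0,"y":0,"z":0,"ax":0,"ay":0,"az":0}]'
```

```text
time_s: 11.68
tcp_pos: [0.5717, 0.1996, 0.1657]
ee_rot: [[0.287, -0.957, 0.031], [-0.958, -0.287, 0.016], [-0.007, -0.034, -0.999]]
wrist_force: [0.9, -0.2, 0.2]
gripper_width: 0.997
```

```bash
python3 -m inch '[{"jaw":0,"x":-0.14,"y":-0.03,"z":0,"ax":-0.09,"ay":0.18,"az":0},{"jaw":0,"x":0,"y":0,"z":0,"ax":0,"ay":0,"az":0}]'; python3 -c "
from station import *
s=sense();print(s['joints'],s['tcp_pos'],s['effort'])"
```

```text
time_s: 11.92
tcp_pos: [0.5654, 0.1992, 0.1697]
ee_rot: [[0.288, -0.958, 0.005], [-0.958, -0.288, 0.003], [-0.001, -0.006, -1.0]]
wrist_force: [0.2, 0.4, -0.8]
gripper_width: 1.001
[ 3.48802671e+01  2.17753972e+01 -7.93914981e+00  2.90963796e-02
 -5.99561664e+01 -1.81472579e+01] [0.56537443 0.19916188 0.16972777] [ 6.99047494e-03 -3.73143876e+01  1.73802710e+01  3.88546541e+00
 -5.82665624e-02 -1.10183468e-03]
```

```bash
python3 -m inch '[{"jaw":0,"x":-0.03,"y":-0.02,"z":-0.35,"ax":0,"ay":0,"az":0},{"jaw":0,"x":0,"y":0,"z":0,"ax":0,"ay":0,"az":0}]'
```

```text
time_s: 12.18
tcp_pos: [0.5655, 0.1991, 0.1514]
ee_rot: [[0.289, -0.957, 0.011], [-0.957, -0.289, 0.006], [-0.002, -0.012, -1.0]]
wrist_force: [0.8, 0.6, 0.6]
gripper_width: 1.002
```

```bash
python3 -m inch '[{"jaw":0,"x":-0.04,"y":-0.02,"z":-0.3,"ax":-0.03,"ay":0.06,"az":0},{"jaw":0,"x":0,"y":0,"z":0,"ax":0,"ay":0,"az":0}]';python3 - <<'E'
from h import *
cp,b=shot('scene','scene10')
a=cv2.resize(b[130:260,270:380],None,fx=4.5,fy=4.5,interpolation=2)
cp,b=shot('side','side10')
c=cv2.resize(b[90:220,190:280],None,fx=4.5,fy=4.5,interpolation=2)
cv2.imwrite('pics/c10.png',np.hstack([a[:, :400],c[:,:400]]))
E
```

```text
time_s: 12.42
tcp_pos: [0.5641, 0.1985, 0.1342]
ee_rot: [[0.289, -0.957, 0.003], [-0.957, -0.289, 0.002], [-0.001, -0.004, -1.0]]
wrist_force: [-0.4, -0.4, -0.2]
gripper_width: 1.002
```

View pics/c10.png

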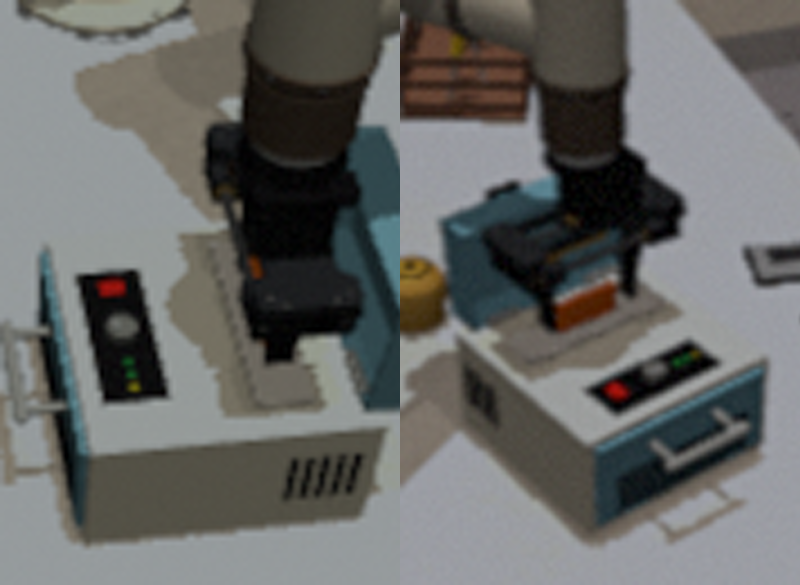

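The fingers straddle the fin at both ends (side crop (545,310) and (630,280)), with the tip 8 mm above the collar. Closing.

```bash
python3 -m inch '[{"jaw":255,"x":0,"y":0,"z":-0.04,"ax":0,"ay":0,"az":-0.03},{"jaw":255,"x":0,"y":0,"z":0,"ax":0,"ay":0,"az":0},{"jaw":255,"x":0,"y":0,"z":0,"ax":0,"ay":0,"az":0},{"jaw":255,"x":0,"y":0,"z":0,"ax":0,"ay":0,"az":0}]'
```

```text
time_s: 13.02
tcp_pos: [0.5641, 0.1985, 0.1338]
ee_rot: [[0.284, -0.959, 0.004], [-0.959, -0.284, 0.002], [-0.001, -0.004, -1.0]]
wrist_force: [1.1, 0.7, -0.9]
gripper_width: 0.798
```

The jaws stopped at 69.4 mm, which matches the 70 mm fin. I'll lift gently.

```bash
python3 -m inch '[{"jaw":255,"x":0,"y":0,"z":0.15,"ax":0,"ay":0,"az":0},{"jaw":255,"x":0,"y":0,"z":0.2,"ax":0,"ay":0,"az":0},{"jaw":255,"x":0,"y":0,"z":0.2,"ax":0,"ay":0,"az":0},{"jaw":255,"x":0,"y":0,"z":0,"ax":0,"ay":0,"az":0}]'
```

```text
time_s: 13.52
tcp_pos: [0.564, 0.1985, 0.1681]
ee_rot: [[0.284, -0.959, 0.004], [-0.959, -0.284, 0.002], [-0.001, -0.004, -1.0]]
wrist_force: [-0.4, -0.8, -2.5]
gripper_width: 0.8
```

```bash
python3 -m inch '[{"jaw":255,"x":0,"y":0,"z":0.3,"ax":0,"ay":0,"az":0},{"jaw":255,"x":0,"y":0,"z":0.3,"ax":0,"ay":0,"az":0},{"jaw":255,"x":0,"y":0,"z":0.3,"ax":0,"ay":0,"az":0},{"jaw":255,"x":0,"y":0,"z":0.3,"ax":0,"ay":0,"az":0},{"jaw":255,"x":0,"y":0,"z":0.3,"ax":0,"ay":0,"az":0},{"jaw":255,"x":0,"y":0,"z":0.3,"ax":0,"ay":0,"az":0},{"jaw":255,"x":0,"y":0,"z":0.3,"ax":0,"ay":0,"az":0},{"jaw":255,"x":0,"y":0,"z":0,"ax":0,"ay":0,"az":0}]';python3 - <<'E'
from h import *
cp,b=shot('scene','scene11')
a=cv2.resize(b[110:260,250:400],None,fx=4,fy=4,interpolation=2)
cp,b=shot('side','side11')
c=cv2.resize(b[70:220,190:290],None,fx=4,fy=4,interpolation=2)
cv2.imwrite('pics/c11.png',np.hstack([a[:, :400],c[:,:400]]))
E
```

```text
time_s: 14.52
tcp_pos: [0.5641, 0.1989, 0.2966]
ee_rot: [[0.283, -0.959, 0.005], [-0.959, -0.283, 0.005], [-0.004, -0.007, -1.0]]
wrist_force: [0.1, 0.2, -3.4]
gripper_width: 0.801
```

View pics/c11.png

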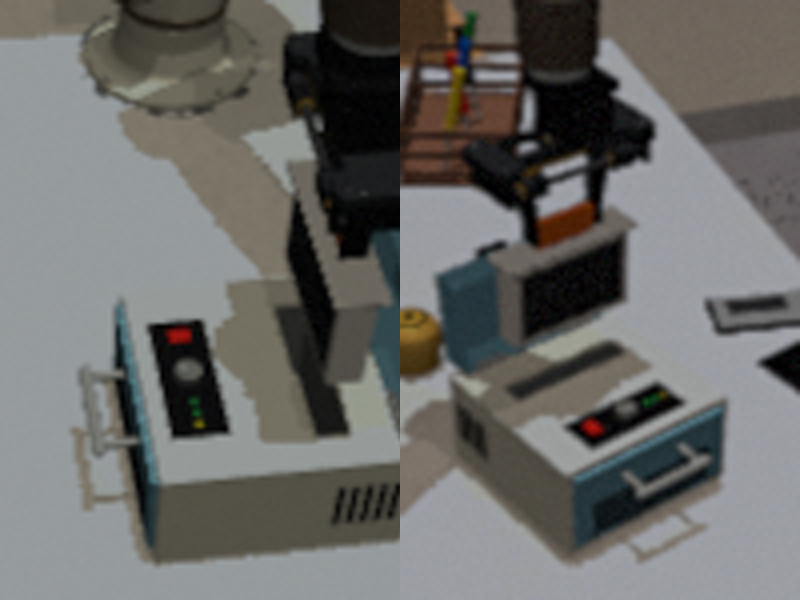

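The cassette is clear of the well and hangs upright, with its underside at about 0.188 m. I'll carry it to the mat with gentle ramps.

```bash
python3 -m inch '[{"jaw":255,"x":-0.03,"y":-0.2,"z":0,"ax":0,"ay":0,"az":0},{"jaw":255,"x":-0.06,"y":-0.35,"z":0,"ax":0,"ay":0,"az":0},{"jaw":255,"x":-0.08,"y":-0.45,"z":0,"ax":0,"ay":0,"az":0},{"jaw":255,"x":-0.08,"y":-0.5,"z":0,"ax":0,"ay":0,"az":0},{"jaw":255,"x":-0.08,"y":-0.5,"z":0,"ax":0,"ay":0,"az":0},{"jaw":255,"x":-0.08,"y":-0.5,"z":0,"ax":0,"ay":0,"az":0},{"jaw":255,"x":-0.08,"y":-0.5,"z":0,"ax":0,"ay":0,"az":0},{"jaw":255,"x":-0.08,"y":-0.5,"z":0,"ax":0,"ay":0,"az":0}]'
```

```text
time_s: 15.62
tcp_pos: [0.5215, -0.0258, 0.2894]
ee_rot: [[0.281, -0.96, -0.008], [-0.96, -0.281, -0.001], [-0.001, 0.009, -1.0]]
wrist_force: [0.2, 0.3, -3.9]
gripper_width: 0.796
```

Good tracking. Remaining: (-0.046, -0.292).

```bash
python3 -m inch '[{"jaw":255,"x":-0.08,"y":-0.5,"z":0,"ax":0,"ay":0,"az":0},{"jaw":255,"x":-0.08,"y":-0.5,"z":0,"ax":0,"ay":0,"az":0},{"jaw":255,"x":-0.08,"y":-0.5,"z":0,"ax":0,"ay":0,"az":0},{"jaw":255,"x":-0.08,"y":-0.5,"z":0,"ax":0,"ay":0,"az":0},{"jaw":255,"x":-0.08,"y":-0.5,"z":0,"ax":0,"ay":0,"az":0},{"jaw":255,"x":-0.08,"y":-0.5,"z":-0.05,"ax":0,"ay":0,"az":0},{"jaw":255,"x":-0.08,"y":-0.5,"z":-0.05,"ax":0,"ay":0,"az":0},{"jaw":255,"x":-0.08,"y":-0.45,"z":-0.1,"ax":0,"ay":0,"az":0},{"jaw":255,"x":-0.06,"y":-0.35,"z":-0.1,"ax":0,"ay":0,"az":0},{"jaw":255,"x":-0.04,"y":-0.2,"z":-0.1,"ax":0,"ay":0,"az":0},{"jaw":255,"x":0,"y":-0.1,"z":0,"ax":0,"ay":0,"az":0},{"jaw":255,"x":0,"y":0,"z":0,"ax":0,"ay":0,"az":0}]'
```

```text
time_s: 17.12
tcp_pos: [0.4597, -0.3223, 0.2624]
ee_rot: [[0.268, -0.963, -0.015], [-0.963, -0.268, -0.001], [-0.003, 0.015, -1.0]]
wrist_force: [-0.3, 0.3, -3.7]
gripper_width: 0.797
```

```bash
python3 -m inch '[{"jaw":255,"x":0.12,"y":0.03,"z":0,"ax":0,"ay":-0.08,"az":0},{"jaw":255,"x":0.1,"y":0.02,"z":0,"ax":0,"ay":0,"az":0},{"jaw":255,"x":0,"y":0,"z":0,"ax":0,"ay":0,"az":0},{"jaw":255,"x":0,"y":0,"z":0,"ax":0,"ay":0,"az":0}]';python3 - <<'E'
from h import *
cp,b=shot('scene','scene12')
a=cv2.resize(b[110:260,140:400],None,fx=2.9,fy=2.9,interpolation=2)
cv2.imwrite('pics/c12a.png',a)
cp,b=shot('side','side12')
c=cv2.resize(b[70:340,160:360],None,fx=2.2,fy=2.2,interpolation=2)
cv2.imwrite('pics/c12b.png',c)
s=sense();print(s['tcp_pos'],s['ee_rot'][:,2],s['wrist_force'],np.abs(s['joint_velocities']).max())
E
```

```text
time_s: 17.62
tcp_pos: [0.4749, -0.3173, 0.2632]
ee_rot: [[0.272, -0.962, 0.001], [-0.962, -0.272, -0.001], [0.001, -0.001, -1.0]]
wrist_force: [-0.2, -0.5, -3.0]
gripper_width: 0.802
[ 0.47480791 -0.31751355  0.26320463] [ 0.00139131 -0.00115579 -0.99999836] [ 0.27298625  0.42830656 -3.61803615] 0.25291215437692827
```

View pics/c12a.png

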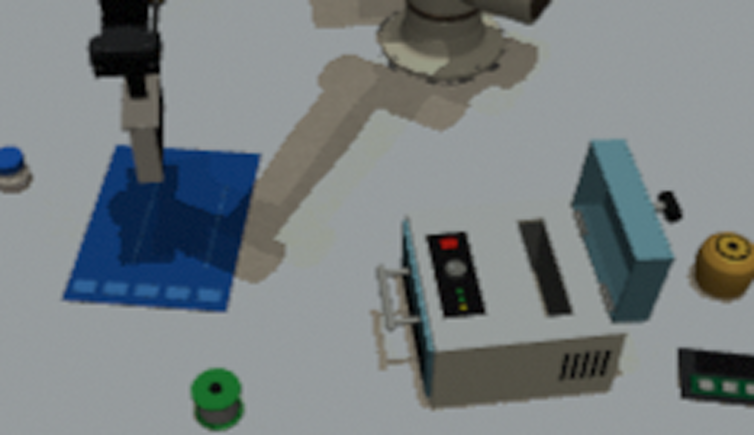

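View pics/c12b.png

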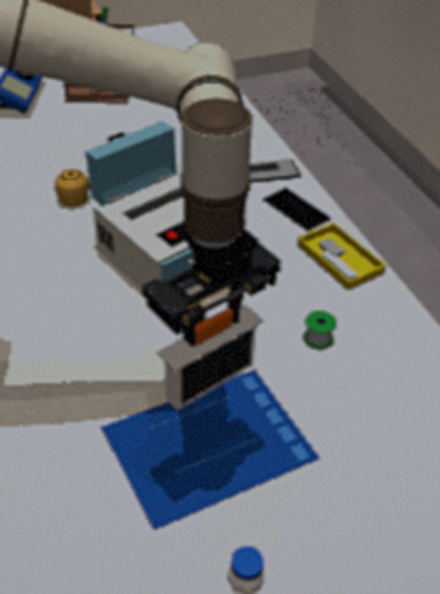

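```bash
python3 - <<'E'
from h import *
sc=cam('scene'); q=proj(sc,[.547,-.297,.154]); print('underside near end pred in crop',((q-[140,110])*2.9).round(0))
O=np.array([.576,.160,0]);yaw=np.radians(106.2);X=np.array([np.cos(yaw),np.sin(yaw),0]);
for p in [(380,270),(389,322)]: print('bar unit x',(onz(sc,p[0]/2.9+140,p[1]/2.9+110,.088)-O)@X)
print(sense()['time_s'])
E
python3 -m inch '[{"jaw":255,"x":0,"y":0,"z":0,"ax":0,"ay":0,"az":0},{"jaw":255,"x":0,"y":0,"z":0,"ax":0,"ay":0,"az":0}]'
```

```text
underside near end pred in crop [150. 182.]
bar unit x -0.1529058296759707
bar unit x -0.15081937023919367
17.725
time_s: 17.98
tcp_pos: [0.4747, -0.3175, 0.2632]
ee_rot: [[0.271, -0.963, 0.001], [-0.963, -0.271, -0.001], [0.001, -0.001, -1.0]]
wrist_force: [-1.0, 0.5, -4.0]
gripper_width: 0.803
```

The underside's near end is predicted at (150,182) in the crop and seen at about (148,182), so the cassette is upright with its underside about 15 cm above the mat. The drawer bar is still at its home position and the arm is still, so I'll hand in.

```bash
python3 -c "
from station import *
print(finish_job()); print(sense()['tcp_pos'])"
```

```text
the job is handed in; nothing more can be done
None
the job is handed in; nothing more can be done
```

I handed the job in at about 18 s of the 69 s, with the cassette held still over the middle of the mat. No verdict came back, so what follows is from my own checks.

**What I did**
1. I pushed the drawer home with the closed fingers on its bar. The wrist force rose to about 65 N at the end stop, under the 120 N limit.
2. I gripped the flap's bar by its ends and swung the flap up to about 1.69 rad. I regripped once first, because the first grip sat only 3 mm below the bar's centre.
3. I gripped the fin across its 70 mm width, drew the cassette straight up about 160 mm and carried it to the mat.

**Last checks**
- **Drawer:** its bar measured 151–153 mm in front of the unit's centre, against 151 mm when home. The image cannot settle the 3 mm limit on its own, but a drawer that had not caught would sit about 11 mm out.
- **Flap:** it was standing open in the last pictures.
- **Cassette position:** the tool was within about 2 mm of the measured mat centre, with the underside about 15 cm above the mat. One underside corner was seen within about 1 pixel of where it should be.
- **Grip:** the cassette was upright and still, with the jaws at about 70 mm and a steady load of about 3.5 N.
- **Bystanders:** the spool, jar, tip cleaner and phone were never touched, and those in the last views looked unmoved. I did not measure them again.

No check failed. The arm drifted by up to about 1 cm on some rows, which I corrected before each grasp.

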